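Bay the canister and start its filler cap

TASK

Push the square steel canister along the rollers until it is fully home against the yellow stop of the capping bay. Then set the black filler cap on its neck with the cap's white stripe in line with the two yellow marks and let go of it. Take it again, back it off anticlockwise until it drops with a click into the thread start, then turn it forward (clockwise) until it is fully home, taking a fresh grip a quarter turn round where the wrist runs out; let go, and leave the other parts on the table where they are.

Things in the scene. Friction and masses are not known exactly. Their poses are not given: they have to be found in the camera images.
- line: Roller line fixed on the table, 150 x 380 mm, origin under its centre on the table. +y is the travel direction; its -y end is open to push from. Two side guides, tops 82 mm up, 2 mm clear of the canister each side. Eight free steel rollers (tops 50 mm up) from y = -182 to +34 mm, then the capping bay.
- bay_home (a point): Where canister_center lies when the canister is fully home in the capping bay, against the yellow stop (95 mm high, 65 mm farther on in +y, the travel direction). The bay floor is a grippy black rubber pad 1 mm below the roller tops; sliding on to it takes up to about 8 N and the canister then stays put.
- canister_center (a point): Centre of the loose square stainless canister (130 x 130 x 80 mm, about 0.85 kg), half-way up its 80 mm body. z up, y along the line's travel, x towards one of two yellow marks on the flange of its neck. It starts on the rollers.
- neck_top (a point): On the axis of the filler neck (centre of the canister's top), level with the top of the thread, 64 mm above canister_center. x points to a yellow mark; the marks lie at +x and -x, 41 to 55 mm from the axis. Neck 51 mm across, two-start thread 63 mm across; a coned tip stands 6 mm above the thread top.
- thread_root (a point): Foot of the neck, 24 mm below neck_top. Behaviour of the thread, seen from above: a cap set along the marks rests on top of it, and posts there stop it turning clockwise. Turned anticlockwise it drops after 0.6 to 1.6 rad (varies); about 0.35 rad farther posts stop it. From the drop, clockwise, it sinks on and meets the home stop after 2.1 to 2.5 rad.
- cap_center (a point): Centre of the loose black filler cap (76 mm across, 66 mm high, 0.16 kg), half-way up, on its axis; z up, x along the white stripe (half a turn is the same). Skirt from 33 to 7 mm below, cover plate's top 1 mm below this point; the grip stands on it. Two lugs inside the skirt, along the stripe, undersides 30 mm below; 2 mm play on the neck.
- cap_grip (a point): Middle of the cap's square grip, 16 mm above cap_center: 40 mm across flats (flats face the cap's x and y axes, corners rounded 5 mm), 34 mm tall. The cap turns almost without resistance. Held loosely (1 to 2 mm play a side) it still turns with the fingers and drops and sinks by its own weight.
- cap_foot (a point): Centre of the cap's underside, 33 mm below cap_center. Measured above neck_top, cap_center lies at 30 mm when the cap rests on top of the thread, 21 mm when it has dropped into the thread start (the click), 16 mm when it is fully home. At the start the foot stands on the floor of the grey tray.
- tray_cap: Grey parts tray 130 x 130 mm, rim 14 mm high, fixed, origin at the centre of its underside; its floor, 4 mm up, carries the cap. It stands left or right in front of the roller line.
- hub: Bystander: black four-lobed hub 72 mm across, 34 mm high, origin under its centre, in a blue tray. Leave alone.
- smallcarton: Bystander: small brown carton 85 x 60 x 45 mm, origin under its centre, on the table between the trays. Leave alone.
- starwheel: Bystander: black eight-lobed star wheel 170 mm across, 14 mm thick, flat on the table at the left. Leave alone.
- bend: Bystander: bent steel pipe, 32 mm thick, lying at the right. Leave alone.
- spanner: Bystander: spanner lying at the right. Leave alone.
Mind the look-alikes: they are no part of the job. Leave any purple look-alike of the part that bears cap_center alone.

How it is judged:
On the way, in this order (a step that is already met when the one before it is completed fails the run):
1. the canister is home in the bay, within 6 mm of the stop (y of canister_center in the frame of line above 0.109 m), for 0.2 s.
2. the cap rests level on top of the thread, released and still, its stripe within 0.3 rad of the marks (horizontal distance between cap_center and neck_top below 0.005 m and z of cap_center in the frame of neck_top between 0.027 and 0.033 m and angle between the x axis of cap_center and the x axis of neck_top, either way round below 0.3 rad and contact force between cap and the fingers below 0.1 N and linear speed of cap below 0.02 m/s), for 0.2 s.
3. the cap has dropped into the thread start (z of cap_center in the frame of neck_top below 0.0235 m and horizontal distance between cap_center and neck_top below 0.005 m), for 0.1 s.
At the end, for the whole second after the job is handed in: The canister stands in the bay within 8 mm of the stop; the cap is level (within 0.09 rad) on the neck, within 5 mm of its axis, and turned in to full depth (less than 16.9 mm above neck_top, i.e. within about 15 degrees of the stop); all at rest (y of canister_center in the frame of line above 0.107 m and z of cap_center in the frame of neck_top between 0.013 and 0.0169 m and horizontal distance between cap_center and neck_top below 0.005 m and angle between cap_center's own z axis and vertical below 0.09 rad and linear speed of each of cap, canister below 0.02 m/s); the robot touches nothing.
It fails at once if the canister is tipped (angle between canister_center's own z axis and vertical above 0.2 rad).
It fails at once if a bystander is moved by more than 30 mm (distance of any of hub, smallcarton, starwheel, bend, spanner from where it was at the start of the episode above 0.03 m).
It also fails if it takes over 72 s, if anything falls off the work surface, if the arm or the gripper's body presses on something with over 40 N, if the wrist force passes 120 N, or if a joint passes its speed limit or range.

ROBOT

A 6-joint arm with a two-finger parallel gripper is mounted at the origin on the work surface. World frame = base frame: x ahead of the robot, y to its left, z up, the work surface at z = 0. Lengths are in m, angles in rad, forces in N, time in s.
With the tool pointing down it reaches from about 0.25 to 0.725 m from the base axis. Payload 4 kg.
Tool frame: the origin (TCP) lies midway between the tips of the shut fingers; the grasp point (between the pads) lies bot.pinch_z behind it (bot.pinch_z is the distance from the TCP to the grasp point, in m); z points along the fingers, y is the direction in which the jaws open and shut (so a half turn about z gives the same grasp; the last joint's range is limited). The gripper opens to 85 mm and grips with 20 to 120 N. Pads are 22 mm wide; open, the fingers measure 114 mm over their backs; the gripper's body (76 mm by 85 mm) begins 54 mm behind the grasp point. The pads swing forward as they close: fully open they stand 13 mm farther back than shut.
Start: joints at [-1.149, 0.241, 0.005, 1.335, 0, 1.571], TCP at [0.205, -0.456, 0.208] pointing down, gripper open.
Joint ranges: [-2.72, 2.72], [-1.05, 1.87], [-1.09, 1.28], [-1.99, 2.15], [-1.42, 1.44], [-3.14, 3.14]. Speed limits (rad/s): [2.79, 2.79, 3.14, 3.14, 3.14, 3.14].

INTERFACE

Orientations are given as a unit quaternion [x, y, z, w].
In Python, from workcell import bot gives the robot as it stands. The module is installed in compiled form; this text tells all that it offers.
- The arm moves only by the tool move_arm, never from a script. Its argument "series" is a list that holds one entry, the list of rows, each a list of 7 numbers: the shift along the world's x, y, z in cm, then the turn, a rotation vector about the world's x, y, z in degrees, then the opening, from 0 (shut) to 1 (fully open). A call has exactly 5 rows; each row shifts and turns the pose as measured when the row begins; what a row does not reach is not made up. A row lasts 1/10 s, in which the tool goes at most 50 mm and 8.59 degrees, less where a joint would pass 70% of its speed; a pose out of reach is approached as far as the arm can. A call with a gripper value outside its range is refused whole. The fingers move at their own pace and stop on an object; the grip force is fixed at half the most. Time passes only in rows, so rows that do not move let the fingers close, or fill a call up. It gives the time, the measured TCP pose, the force and the opening at its end, in the units of the state.
- bot.get_obs(): the state, without advancing time (a new reading comes with each control period).
- bot.camera(name): name is "scene" or "top" or "wrist"; returns (picture, depth): 400x640x3 uint8, red, green, blue; 400x640 float32, m along the optical axis (not along the pixel's ray), 0 where there is no reading.
- bot.camera_info(name): a dict with "vfov" (degrees; the focal length in pixels is half the picture's height over the tangent of half this angle, whatever the lens; pixels are square), "cx", "cy" (the principal point, pixels), "k1" (the pictures are not rectified: a ray, as slopes to the right and down, at radius r is drawn at 1 + k1 r^2 times it, then the intrinsics apply), "cam_to_world" (4x4, takes a point from camera to world coordinates); the wrist camera has in their place "tool_from_camera" (4x4, takes a point from camera to tool coordinates, whose origin is the TCP and whose axes are the flange's). Camera axes: x right, y down, z forward; pixel columns grow to the right and rows downward; lengths in m; the calibration is good to about 2 mm. A picture is of the moment at which its call begins: read the wrist's pose just before it. camera_info takes no time and is no camera call.
- bot.job_done(): hands the job in, once; it reports no verdict.
Trained networks look in the newest picture that a camera, given by its name, has taken for a name from the list of things; names that differ only in an ending like _2 or _b are one class to them, and where a whole thing is asked for, a point or a joint stands for the part that bears it (a point fixed in the world has none). Each returns a list of dicts, best first, with "confidence" (0 to 1); they miss things now and then, are a little off and sometimes report something else, mostly with a low value. They report only what shows in the picture. A call takes as long as a camera call. They do not tell look-alikes from the thing itself.
- bot.find_in(camera, target): "at" ([x, y, z] in m, in world coordinates, good to about 4 mm: the middle of the surface that is visible of it).
The state is a dict: "clock": time; "joint_pos": joint angles; "joint_vel": joint speeds; "tau": joint torques, N m; "eef_pos": TCP position; "tool_rot": TCP orientation; "ft_force": force on the tool from outside, world axes, zero at the start; "ft_torque": the same for the moment, N m; "grip_width": finger opening in m.
Only numpy, scipy, OpenCV 4.12 (cv2) and the standard library are available. Lean on these libraries where they do the work, as an engineer would, in place of code of your own. Each camera call takes 0.05 s, during which the arm holds its last target.

## Working session

There is one attempt and no reset: what is moved stays moved. The work goes in short steps, Python scripts to look and compute and a tool call to move; the robot and the scene stay as the last step left them, time stands still between calls to the robot, and variables do not carry over. Pictures are saved under pics/ and viewed, and the job is handed in when it is done.

Besides the shell and the picture viewer there is one more tool, called after "Call:" by a JSON object that holds its "fn" and its "kwargs". move_arm: Moves the arm, as the interface text tells. Its arguments: {"type":"object","properties":{"series":{"type":"array","items":{"type":"array","items":{"type":"array","items":{"type":"number"}}}}},"required":["series"]}

```bash
mkdir -p pics; cat > h.py <<'E'
import numpy as np, cv2
from workcell import bot
from scipy.spatial.transform import Rotation as R
def K(ci):
    f=200/np.tan(np.radians(ci['vfov'])/2); return f,ci['cx'],ci['cy'],ci['k1']
def T(name,obs):
    ci=bot.camera_info(name)
    if 'cam_to_world' in ci: return ci,np.array(ci['cam_to_world'])
    M=np.eye(4);M[:3,:3]=R.from_quat(obs['tool_rot']).as_matrix();M[:3,3]=obs['eef_pos']
    return ci,M@np.array(ci['tool_from_camera'])
def snap(name,fn=None):
    o=bot.get_obs();p,d=bot.camera(name)
    if fn: cv2.imwrite('pics/'+fn,cv2.cvtColor(p,cv2.COLOR_RGB2BGR))
    ci,M=T(name,o);f,cx,cy,k1=K(ci)
    Kc=np.array([[f,0,cx],[0,f,cy],[0,0,1]])
    v,u=np.mgrid[0:400,0:640]
    q=cv2.undistortPoints(np.stack([u.ravel(),v.ravel()],1).astype(float)[:,None],Kc,np.array([k1,0,0,0,0.]))[:,0].reshape(400,640,2)
    ray=np.dstack([q,np.ones((400,640))])
    P=(ray*d[...,None])@M[:3,:3].T+M[:3,3]
    return p,d,P,(ray@M[:3,:3].T,M[:3,3]),M
def onplane(rays,v,u,z):
    r,o=rays; r=r[int(v),int(u)]; return o+r*(z-o[2])/r[2]
def st():
    o=bot.get_obs()
    print('t',o['clock'],'tcp',np.round(o['eef_pos'],4),'q',np.round(o['tool_rot'],3),'j',np.round(o['joint_pos'],3),'F',np.round(o['ft_force'],1),'w',o['grip_width']);return o
E
python3 - <<'E'
from h import *
st();print(bot.pinch_z)
for n in ('scene','top','wrist'):
    p,d,P,r,M=snap(n,n+'0.png'); np.savez('pics/'+n+'0.npz',p=p,P=P)
    print(n,np.round(M,3).tolist(),K(bot.camera_info(n)))
    if n=='wrist':continue
    for t in ('cap_center','cap_grip','canister_center','neck_top','line','bay_home','tray_cap'):
        try: print(n,t,[(np.round(x['at'],3).tolist(),round(x['confidence'],2)) for x in bot.find_in(n,t)])
        except Exception as e: print(n,t,e)
E
```

```text
t 0.0 tcp [ 0.2044 -0.4555  0.2067] q [ 0.978  0.209 -0.    -0.001] j [-1.149  0.241  0.004  1.335  0.     1.571] F [-0.4 -0.3 -0.2] w 0.08527902232210276
0.0187
scene [[-0.131, 0.656, -0.743, 1.387], [0.991, 0.092, -0.093, 0.104], [0.007, -0.749, -0.662, 0.942], [0.0, 0.0, 0.0, 1.0]] (np.float64(378.9112374558559), 319.80072105517655, 202.24252646726617, -0.07842726256019755)
scene cap_center [([0.252, -0.276, 0.029], 0.85), ([0.408, -0.23, 0.036], 0.83), ([0.258, -0.376, 0.032], 0.72), ([0.731, -0.304, 0.028], 0.58), ([0.414, 0.012, 0.043], 0.49)]
scene cap_grip [([0.258, -0.382, 0.035], 0.86), ([0.254, -0.274, 0.031], 0.84), ([0.734, -0.314, 0.03], 0.74), ([0.411, -0.233, 0.033], 0.57)]
scene canister_center [([0.646, -0.117, 0.131], 0.87)]
scene neck_top [([0.646, -0.116, 0.13], 0.58)]
scene line [([0.668, 0.013, 0.049], 0.84), ([0.406, -0.235, 0.036], 0.33)]
scene bay_home [([0.668, 0.011, 0.045], 0.96)]
scene tray_cap [([0.396, -0.226, -0.001], 0.88), ([0.647, -0.116, 0.13], 0.36)]
top [[0.013, -0.979, 0.202, 0.285], [-1.0, -0.012, 0.008, 0.008], [-0.005, -0.202, -0.979, 1.13],
[... 181 characters left out ...]
0.03], 0.85), ([0.384, -0.233, 0.036], 0.82), ([0.708, -0.309, 0.032], 0.81)]
top cap_grip [([0.239, -0.38, 0.037], 0.86), ([0.389, -0.232, 0.037], 0.85), ([0.233, -0.27, 0.028], 0.79), ([0.704, -0.31, 0.032], 0.72)]
top canister_center [([0.608, -0.121, 0.134], 0.66)]
top neck_top [([0.601, -0.122, 0.134], 0.61)]
top line [([0.618, 0.016, 0.053], 0.94)]
top bay_home [([0.62, 0.015, 0.05], 0.79), ([0.608, -0.122, 0.134], 0.52)]
top tray_cap [([0.369, -0.23, -0.002], 0.74)]
wrist [[0.409, -0.877, -0.252, 0.269], [-0.912, -0.394, -0.112, -0.427], [-0.001, 0.276, -0.961, 0.373], [0.0, 0.0, 0.0, 1.0]] (np.float64(287.42305323066734), 322.82587437046345, 199.0036710438026, -0.0018118709737685822)
```

View pics/scene0.png

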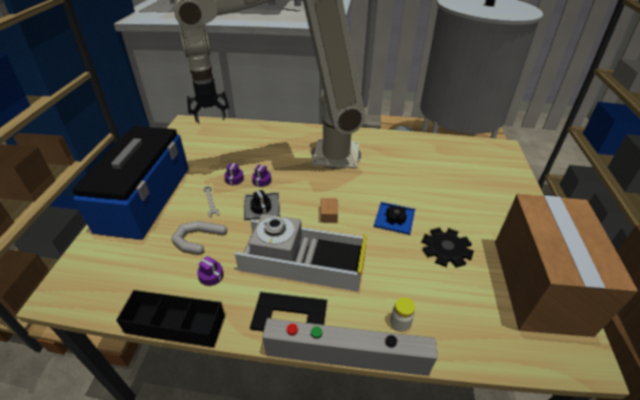

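View pics/top0.png

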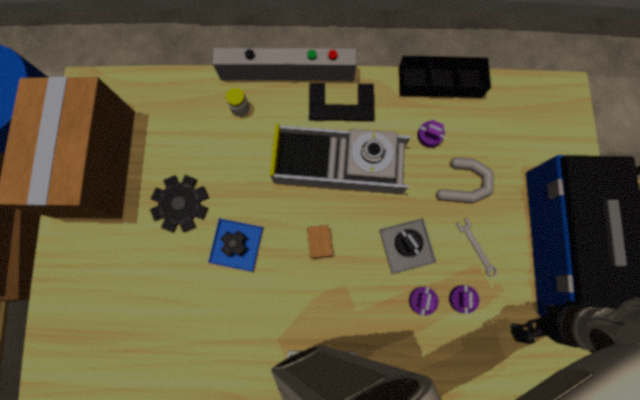

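View pics/wrist0.png

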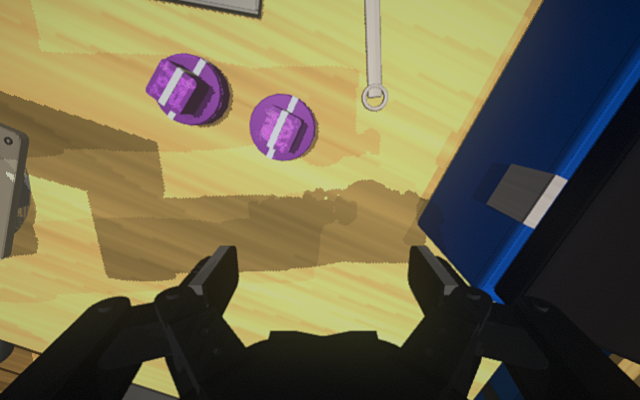

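The cap is in the grey tray at top-image (408,240). The canister is on the rollers at about (373,152), and the yellow stop is at u≈275. Three purple look-alikes are also in view. The scene and top estimates differ by 2–4 cm in x, so I'll check them against the wrist camera.

```bash
python3 - <<'E'
from h import *
for n in ('scene','top','wrist'):
    f=np.load(f'pics/{n}0.npz');p=f['p'].astype(int);P=f['P']
    m=(p[...,0]>p[...,1]+35)&(p[...,2]>p[...,1]+35)&(p[...,2]>70)
    k,l,s,c=cv2.connectedComponentsWithStats(m.astype(np.uint8))
    for i in range(1,k):
        if s[i,4]>60: 
            q=P[l==i]; q=q[np.isfinite(q).all(1)]; print(n,s[i],np.round(np.median(q,0),3),np.round(np.percentile(q,5,axis=0),3),np.round(np.percentile(q,95,axis=0),3))
    # table z by x
    tb=(p[...,0]>150)&(p[...,1]>120)&(p[...,2]<130)&(p[...,2]>60)
    q=P[tb]
    for x0 in np.arange(0.1,1.0,.15):
        w=q[(abs(q[:,0]-x0)<.05)&(abs(q[:,2])<.08)&(abs(q[:,1])<.6)]
        if len(w)>50: print('  table',x0,round(np.median(w[:,2]),4),len(w))
E
```

```text
scene [205 257  17  16  75] [ 0.707 -0.297  0.054] [ 0.694 -0.323  0.029] [ 0.718 -0.281  0.068]
scene [198 268  19  13 106] [ 0.742 -0.32   0.031] [ 0.728 -0.346  0.028] [ 0.752 -0.292  0.034]
  table 0.1 -0.0014 2237
  table 0.25 -0.0016 4293
  table 0.4 -0.0015 3874
  table 0.5499999999999999 -0.0009 3467
  table 0.7 -0.0008 7340
  table 0.85 -0.0011 5734
top [423 121  20   7  65] [ 0.729 -0.315  0.064] [ 0.719 -0.335  0.029] [ 0.745 -0.294  0.068]
top [427 127  17   9  75] [ 0.705 -0.313  0.064] [ 0.696 -0.344  0.033] [ 0.715 -0.296  0.068]
top [420 130  22  15 137] [ 0.692 -0.304  0.03 ] [ 0.68  -0.338  0.026] [ 0.715 -0.283  0.034]
top [411 287  17  26 248] [ 0.236 -0.257  0.032] [ 0.208 -0.271  0.028] [ 0.263 -0.242  0.067]
top [452 286  17  26 249] [ 0.238 -0.37   0.032] [ 0.21  -0.381  0.028] [ 0.266 -0.354  0.067]
top [469 287  10  25 110] [ 0.238 -0.402  0.064] [ 0.209 -0.413  0.029] [ 0.264 -0.396  0.068]
top [426 289  12  25 136] [ 0.228 -0.29   0.063] [ 0.202 -0.307  0.029] [ 0.255 -0.28   0.067]
wrist [146  54  54  48 983] [ 0.245 -0.265  0.065] [ 0.219 -0.275  0.03 ] [ 0.266 -0.254  0.066]
wrist [ 158   64   63   61 1575] [ 0.23  -0.291  0.032] [ 0.201 -0.309  0.03 ] [ 0.26  -0.276  0.066]
wrist [ 250   94   42   61 1297] [ 0.242 -0.373  0.033] [ 0.209 -0.383  0.03 ] [ 0.268 -0.355  0.066]
wrist [ 273  100   42   60 1363] [ 0.24  -0.404  0.032] [ 0.208 -0.422  0.03 ] [ 0.268 -0.393  0.066]
  table 0.1 -0.0008 10590
  table 0.25 -0.0008 27258
  table 0.4 -0.001 14446
```

```bash
python3 - <<'E'
from h import *
f=np.load('pics/top0.npz');p=f['p'];P=f['P'];x,y,z=P[...,0],P[...,1],P[...,2]
g=p.astype(int).sum(2)
def rep(n,m):
    q=P[m].astype(np.float32); (c,s,a)=cv2.minAreaRect(q[:,:2]); print(n,m.sum(),np.round(c,4),np.round(s,4),round(a,2),'med z',round(np.median(q[:,2]),4))
L=(x>.5)&(x<.76)&(y>-.26)&(y<.25)
rep('guides',L&(z>.074)&(z<.088))
rep('all>.04',L&(z>.04)&(z<.088)&(x<.72))
rep('cantop',L&(z>.122)&(z<.14))
rep('canbody?',L&(z>.12)&(z<.20))
rep('necktip',L&(z>.148)&(z<.19))
yel=(p[...,0]>140)&(p[...,1]>120)&(p[...,2]<70)&L
rep('stop',yel&(z>.03))
rep('marks',yel&(z>.12))
C=(abs(x-.385)<.08)&(abs(y+.23)<.08)
rep('grip',C&(z>.06)&(z<.08))
rep('stripe',C&(z>.02)&(g>400))
for r,n in (((120,200,265,415),'line'),((215,280,375,440),'cap')):
    a=p[r[0]:r[1],r[2]:r[3]]; k=800//a.shape[1] if a.shape[1]>70 else 8
    cv2.imwrite(f'pics/{n}z.png',cv2.cvtColor(cv2.resize(a,None,fx=k,fy=k,interpolation=cv2.INTER_CUBIC),cv2.COLOR_RGB2BGR))
print(np.unique(np.round(z[L],2),return_counts=True))
E
```

```text
Traceback (most recent call last):
cv2.error: OpenCV(4.12.0) /io/opencv/modules/imgproc/src/convhull.cpp:143: error: (-215:Assertion failed) total >= 0 && (depth == CV_32F || depth == CV_32S) in function 'convexHull'
```

```bash
cat > a.py <<'E'
from h import *
f=np.load('pics/top0.npz');p=f['p'];P=f['P'];x,y,z=P[...,0],P[...,1],P[...,2]
g=p.astype(int).sum(2)
def rep(n,m):
    q=np.ascontiguousarray(P[m][:,:2]).astype(np.float32).reshape(-1,1,2)
    if len(q)<4: print(n,len(q)); return
    (c,s,a)=cv2.minAreaRect(q); print(n,m.sum(),np.round(c,4),np.round(s,4),round(a,2),'med z',round(np.median(P[m][:,2]),4))
L=(x>.5)&(x<.76)&(y>-.26)&(y<.25)
rep('guides',L&(z>.074)&(z<.088))
rep('all>.04',L&(z>.04)&(z<.088)&(x<.72))
rep('cantop',L&(z>.122)&(z<.14))
rep('canbody?',L&(z>.12)&(z<.20))
rep('necktip',L&(z>.148)&(z<.19))
yel=(p[...,0]>140)&(p[...,1]>120)&(p[...,2]<70)&L
rep('stop',yel&(z>.03)&(y>.1))
rep('marks',yel&(z>.12))
C=(abs(x-.385)<.08)&(abs(y+.23)<.08)
rep('grip',C&(z>.06)&(z<.08))
rep('stripe',C&(z>.02)&(g>400))
for r,n in (((120,200,265,415),'line'),((215,280,375,440),'cap')):
    a=p[r[0]:r[1],r[2]:r[3]]; k=5 if a.shape[1]>70 else 8
    cv2.imwrite(f'pics/{n}z.png',cv2.cvtColor(cv2.resize(a,None,fx=k,fy=k,interpolation=cv2.INTER_CUBIC),cv2.COLOR_RGB2BGR))
print(np.unique(np.round(z[L],2),return_counts=True))
E
python3 a.py
```

```text
guides 844 [ 0.6231 -0.0474] [0.3753 0.1529] 85.84 med z 0.0804
all>.04 4583 [ 0.623  -0.0464] [0.3772 0.1531] 85.84 med z 0.049
cantop 1762 [ 0.6168 -0.1257] [0.1278 0.1313] 85.66 med z 0.1307
canbody? 2254 [ 0.617  -0.1257] [0.128  0.1313] 86.04 med z 0.1318
necktip 414 [ 0.6163 -0.1257] [0.0576 0.0638] 70.17 med z 0.1574
stop 8 [0.6411 0.1415] [0.0029 0.1421] 84.55 med z 0.0932
marks 0
grip 234 [ 0.3904 -0.2381] [0.0409 0.041 ] 34.3 med z 0.0688
stripe 0
(array([-0.01, -0.  ,  0.01,  0.02,  0.03,  0.04,  0.05,  0.06,  0.07,
        0.08,  0.09,  0.1 ,  0.11,  0.12,  0.13,  0.14,  0.15,  0.16]), array([ 246, 6204,  374,  127,  117,  501, 2826,  257,  274,  780,  226,
         99,   57,  107, 1589,  152,  137,  286]))
```

View pics/linez.png

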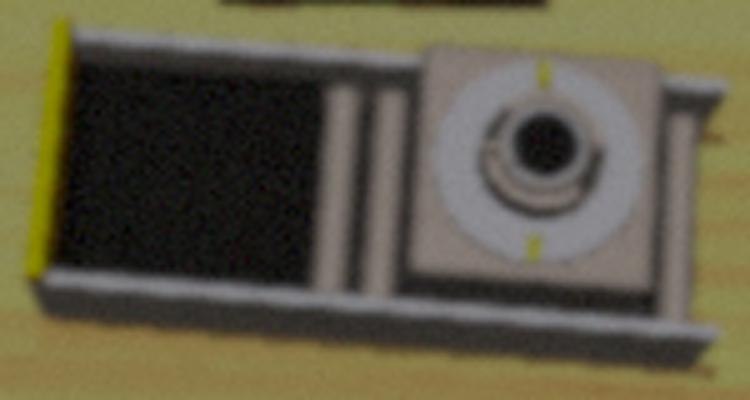

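View pics/capz.png

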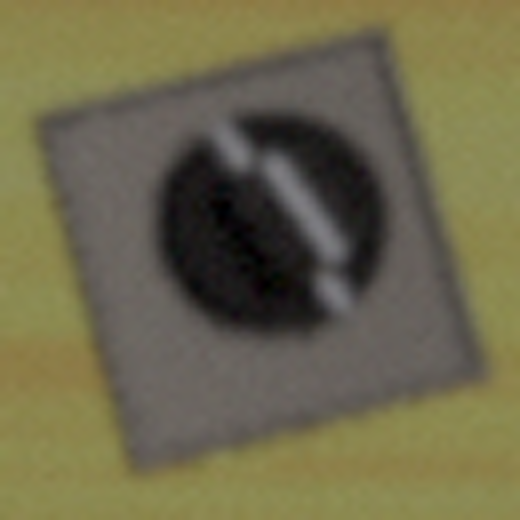

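The canister is at about (0.617, -0.126) and the line's travel direction is (0.072, 0.997). The cap is at (0.390, -0.238) with its stripe at about 34°. Next I move behind the canister with the fingers shut.

Call:
{"fn": "move_arm", "kwargs": {"series": [[[4,2.1,0,0,0,6.2,0],[4,2.1,0,0,0,6.2,0],[4,2.1,0,0,0,6.2,0],[4,2.1,0,0,0,6.2,0],[4,2.1,0,0,0,6.2,0]]]}}

```text
clock: 1.35
eef_pos: [0.4055, -0.3514, 0.2082]
tool_rot: [0.885, 0.466, -0.0, 0.002]
ft_force: [0.6, -1.5, 0.7]
grip_width: 0.0124
```

Call:
{"fn": "move_arm", "kwargs": {"series": [[[4,2,0,0,0,6,0],[4,2,0,0,0,6,0],[4,2,0,0,0,6,0],[4,2,0,0,0,6,0],[4,2,0,0,0,6,0]]]}}

```text
clock: 1.85
eef_pos: [0.6134, -0.246, 0.2085]
tool_rot: [0.726, 0.687, 0.0, 0.003]
ft_force: [0.2, -1.2, 0.6]
grip_width: -0.0
```

```bash
python3 - <<'E'
from h import *
st();snap('wrist','w1.png')
E
```

```text
t 1.85 tcp [ 0.6134 -0.246   0.2085] q [0.726 0.687 0.    0.003] j [-0.38   0.574  0.507  1.5   -0.002  1.246] F [ 0.2 -1.2  0.6] w -3.392194140319368e-05
```

View pics/w1.png

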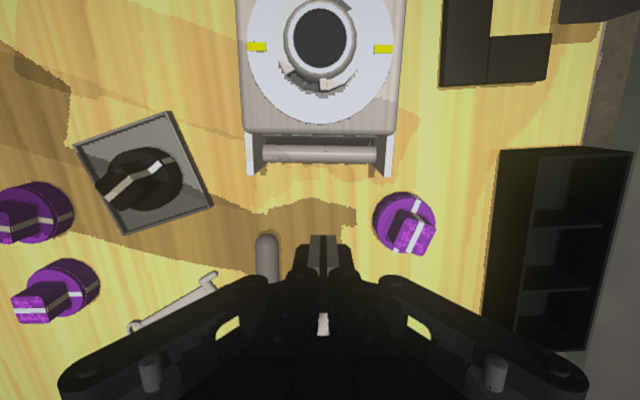

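Call:
{"fn": "move_arm", "kwargs": {"series": [[[-0.5,0,-4,0,0,-1,0],[0,0,-4,0,0,0,0],[0,0,-3.6,0,0,0,0],[0.15,2,0,0,0,0,0],[0.15,2,0,0,0,0,0]]]}}

```text
clock: 2.4
eef_pos: [0.6204, -0.2004, 0.0837]
tool_rot: [0.729, 0.685, 0.002, 0.004]
ft_force: [3.9, -3.8, 4.3]
grip_width: -0.0
```

Call:
{"fn": "move_arm", "kwargs": {"series": [[[-0.5,0,0.8,0,0,-0.7,0],[0,1,0,0,0,0,0],[0.1,1.3,0,0,0,0,0],[0.1,1.3,0,0,0,0,0],[0.1,1.3,0,0,0,0,0]]]}}

```text
clock: 2.9
eef_pos: [0.6172, -0.1519, 0.0924]
tool_rot: [0.735, 0.678, 0.0, 0.005]
ft_force: [1.8, -1.5, -1.3]
grip_width: 0.0002
```

Call:
{"fn": "move_arm", "kwargs": {"series": [[[0.1,1.5,0,0,0,0,0],[0.1,1.5,0,0,0,0,0],[0.1,1.5,0,0,0,0,0],[0.1,1.5,0,0,0,0,0],[0.1,1.5,0,0,0,0,0]]]}}

```text
clock: 3.4
eef_pos: [0.6223, -0.0703, 0.0925]
tool_rot: [0.735, 0.678, -0.0, 0.006]
ft_force: [-0.7, -3.3, -2.9]
grip_width: 0.0002
```

```bash
python3 - <<'E'
from h import *
st();snap('wrist','w2.png');snap('top','t2.png')
E
```

```text
t 3.4 tcp [ 0.6223 -0.0703  0.0925] q [ 0.735  0.678 -0.     0.006] j [-0.108  0.549  0.161  1.175 -0.008  1.542] F [-0.7 -3.3 -2.9] w 0.00022987893851433134
```

View pics/w2.png

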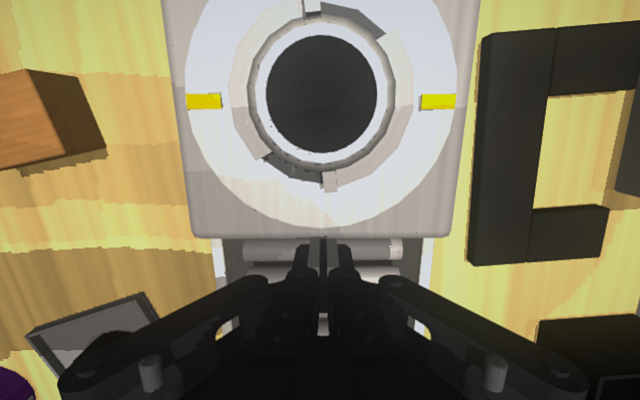

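View pics/t2.png

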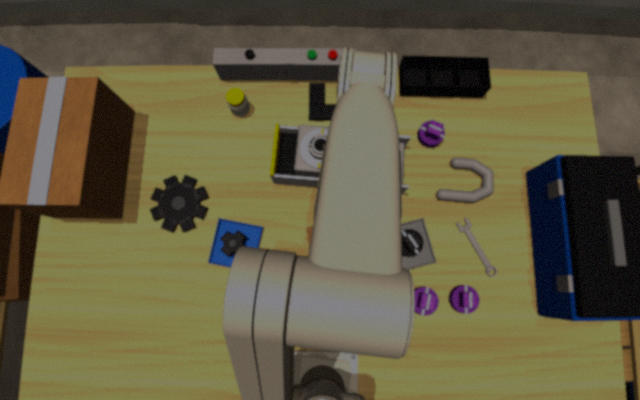

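The canister is moving along the rollers with the fingers against its rear face, and its front edge is near top-image u≈297. I keep pushing more slowly.

Call:
{"fn": "move_arm", "kwargs": {"series": [[[0.1,1.2,0,0,0,0,0],[0.1,1.2,0,0,0,0,0],[0.1,1.2,0,0,0,0,0],[0.05,0.8,0,0,0,0,0],[0.05,0.5,0,0,0,0,0]]]}}

```text
clock: 4.0
eef_pos: [0.6262, -0.0199, 0.0922]
tool_rot: [0.735, 0.678, -0.002, 0.007]
ft_force: [0.2, -5.2, 0.1]
grip_width: -0.0002
```

Call:
{"fn": "move_arm", "kwargs": {"series": [[[0.05,0.5,0,0,0,0,0],[0.05,0.5,0,0,0,0,0],[0.05,0.5,0,0,0,0,0],[0,0.4,0,0,0,0,0],[0,0.3,0,0,0,0,0]]]}}

```text
clock: 4.5
eef_pos: [0.6281, -0.0081, 0.0929]
tool_rot: [0.737, 0.675, -0.009, 0.015]
ft_force: [0.4, -8.8, -1.5]
grip_width: -0.0
```

```bash
python3 - <<'E'
from h import *
st();snap('top','t3.png')
E
```

```text
t 4.5 tcp [ 0.6281 -0.0081  0.0929] q [ 0.737  0.675 -0.009  0.015] j [ 0.005  0.553  0.17   1.181 -0.035  1.664] F [ 0.4 -8.8 -1.5] w -7.465653703895141e-06
```

View pics/t3.png

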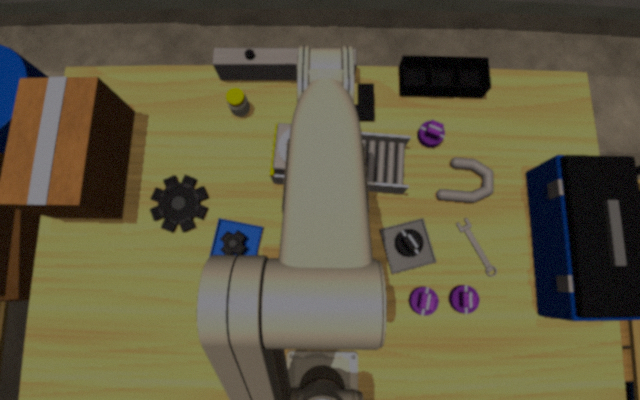

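Call:
{"fn": "move_arm", "kwargs": {"series": [[[0,0.4,0,0,0,0,0],[0,0.4,0,0,0,0,0],[0,0.4,0,0,0,0,0],[0,0.4,0,0,0,0,0],[0,0.4,0,0,0,0,0]]]}}

```text
clock: 5.05
eef_pos: [0.6278, -0.0093, 0.0935]
tool_rot: [0.743, 0.668, -0.022, 0.029]
ft_force: [0.7, -12.9, -1.7]
grip_width: -0.0
```

The push has stalled with rising force, so the canister is against the stop. I back off, lift and look.

Call:
{"fn": "move_arm", "kwargs": {"series": [[[0,-2,0,0,0,0,0],[0,-2,1,0,0,0,0],[0,-1,4,0,0,0,0],[-1,-1,5,0,0,0,0.8],[-1,0,5,0,0,0,0.8]]]}}

```text
clock: 5.55
eef_pos: [0.603, -0.0641, 0.2379]
tool_rot: [0.742, 0.67, -0.023, 0.018]
ft_force: [1.2, 0.2, 0.0]
grip_width: 0.0285
```

```bash
python3 - <<'E'
from h import *
o=st();p,d,P,r,M=snap('wrist','w4.png');np.savez('pics/w4.npz',p=p,P=P)
y=R.from_quat(o['tool_rot']).as_matrix();print(y.round(3))
E
```

```text
t 5.55 tcp [ 0.603  -0.0641  0.2379] q [ 0.742  0.67  -0.023  0.018] j [-0.075  0.457  0.392  1.512 -0.058  1.599] F [1.2 0.2 0. ] w 0.028514270854778992
[[ 0.102  0.995 -0.01 ]
 [ 0.993 -0.102 -0.057]
 [-0.058 -0.004 -0.998]]
```

View pics/w4.png

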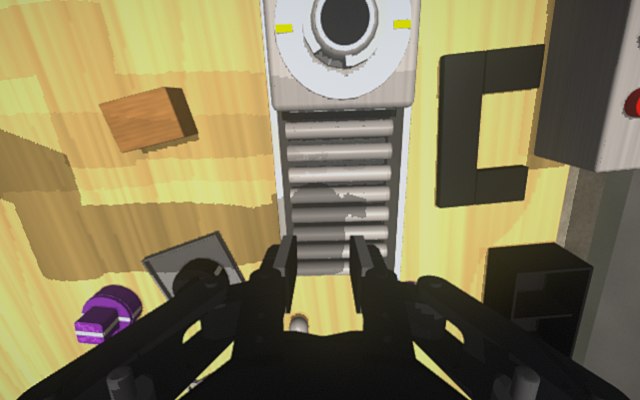

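Call:
{"fn": "move_arm", "kwargs": {"series": [[[-4,-3.2,0,3.3,-0.6,7,0.9],[-4,-3.2,0,0,0,7,0.9],[-4,-3.2,-1,0,0,7,0.9],[-4,-3.2,-1,0,0,7,0.9],[-4,-3.2,-1,0,0,7,0.9]]]}}

```text
clock: 6.1
eef_pos: [0.417, -0.2134, 0.2254]
tool_rot: [0.491, 0.871, 0.021, 0.01]
ft_force: [-0.0, -1.7, 0.7]
grip_width: 0.0769
```

```bash
python3 - <<'E'
from h import *
o=st();p,d,P,r,M=snap('wrist','w5.png');np.savez('pics/w5.npz',p=p,P=P)
print(R.from_quat(o['tool_rot']).as_matrix().round(3))
p,d,P,r,M=snap('top','t5.png');np.savez('pics/t5.npz',p=p,P=P)
p,d,P,r,M=snap('scene','s5.png');np.savez('pics/s5.npz',p=p,P=P)
E
```

```text
t 6.1 tcp [ 0.417  -0.2134  0.2254] q [0.491 0.871 0.021 0.01 ] j [-0.502  0.152 -0.06   1.338  0.042  0.524] F [-0.  -1.7  0.7] w 0.07691606329469461
[[-0.519  0.854  0.039]
 [ 0.855  0.518  0.027]
 [ 0.003  0.047 -0.999]]
```

View pics/w5.png

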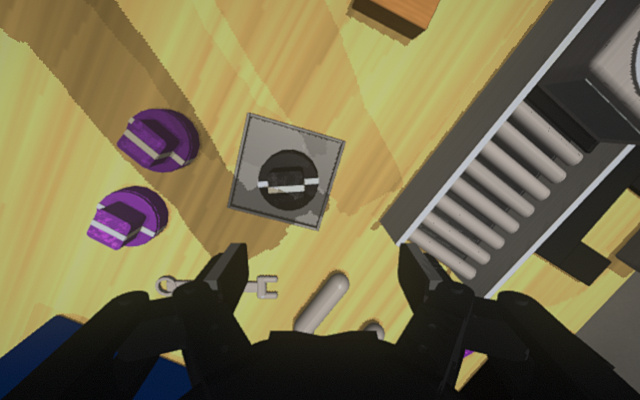

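View pics/t5.png

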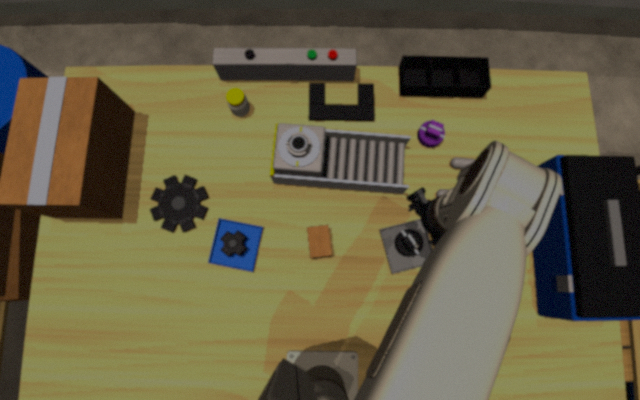

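View pics/s5.png

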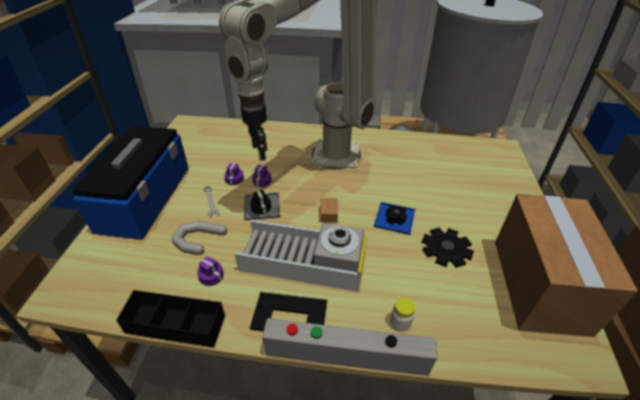

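Canister top now spans u≈275–325 in the top view, at the yellow stop. I'll measure both the canister and the cap.

```bash
cat > b.py <<'E'
from h import *
def rect(P,m,n):
    q=np.ascontiguousarray(P[m][:,:2]).astype(np.float32).reshape(-1,1,2)
    if len(q)<4: print(n,len(q)); return
    c,s,a=cv2.minAreaRect(q); print(n,m.sum(),np.round(c,4),np.round(s,4),round(a,2),'z',round(float(np.median(P[m][:,2])),4))
def axis(P,m,n):
    q=P[m][:,:2]
    if len(q)<5: print(n,len(q)); return
    c=q.mean(0);w,v=np.linalg.eigh(np.cov((q-c).T));print(n,len(q),c.round(4),'ang',np.degrees(np.arctan2(v[1,1],v[0,1])).round(2),'len',w.round(6))
def circ(P,m,n):
    q=np.ascontiguousarray(P[m][:,:2]).astype(np.float32).reshape(-1,1,2)
    if len(q)>5: print(n,len(q),cv2.minEnclosingCircle(q),cv2.fitEllipse(cv2.convexHull(q)))
def can(p,P):
    x,y,z=P[...,0],P[...,1],P[...,2];L=(x>.52)&(x<.74)&(y>-.05)&(y<.16)
    rect(P,L&(z>.122)&(z<.14)&(y<.137),'cantop');circ(P,L&(z>.145)&(z<.17),'neck')
    pi=p.astype(int);yel=(pi[...,0]>pi[...,2]+50)&(pi[...,1]>pi[...,2]+40)
    axis(P,L&yel&(z>.122)&(y<.125),'marks')
    rect(P,L&yel&(z>.05)&(y>.125)&(z<.12),'stop')
def cap(p,P):
    x,y,z=P[...,0],P[...,1],P[...,2];C=(abs(x-.39)<.06)&(abs(y+.238)<.06)
    rect(P,C&(z>.062)&(z<.08),'grip');circ(P,C&(z>.028)&(z<.042),'skirt')
    pi=p.astype(int);axis(P,C&(z>.028)&(pi.sum(2)>420),'stripe')
E
python3 - <<'E'
from b import *
for n in ('t5','s5','w5'):
    f=np.load(f'pics/{n}.npz');print(n);can(f['p'],f['P']);cap(f['p'],f['P'])
E
```

```text
t5
cantop 1750 [0.6311 0.0677] [0.1299 0.1307] 86.26 z 0.1297
neck 421 ((0.6316995024681091, 0.06745440512895584), 0.03302140533924103) ((0.6312767863273621, 0.06741963326931), (0.06106765568256378, 0.06516008824110031), 82.94366455078125)
marks 15 [0.6345 0.0688] ang 175.33 len [2.000e-06 2.592e-03]
stop 122 [0.6366 0.1372] [0.0122 0.1509] 86.05 z 0.094
grip 232 [ 0.3904 -0.2384] [0.041  0.0414] 33.41 z 0.069
skirt 345 ((0.39027753472328186, -0.23791834712028503), 0.038918476551771164) ((0.38998985290527344, -0.2382083237171173), (0.07574385404586792, 0.07665909081697464), 11.231853485107422)
stripe 36 [ 0.3859 -0.2095] ang 137.76 len [0.000136 0.00023 ]
s5
cantop 1145 [0.6326 0.0674] [0.1292 0.1335] 86.09 z 0.129
neck 276 ((0.6331273317337036, 0.06664750725030899), 0.033081162720918655) ((0.6326026916503906, 0.06724681705236435), (0.061310846358537674, 0.06555591523647308), 87.16270446777344)
marks 5 [0.657  0.0659] ang 175.17 len [2.000e-06 2.404e-03]
stop 143 [0.6374 0.1374] [0.0103 0.1486] 85.76 z 0.0932
grip 97 [ 0.3929 -0.2412] [0.0478 0.0408] 38.04 z 0.068
skirt 148 ((0.39333680272102356, -0.2404264658689499), 0.03917042538523674) ((0.394207239151001, -0.2396356761455536), (0.07366573810577393, 0.07646095752716064), 63.379730224609375)
stripe 202 [ 0.4068 -0.2188] ang 143.92 len [0.000294 0.000751]
w5
cantop 3266 [0.5894 0.0195] [0.0475 0.1016] 48.3 z 0.1275
marks 0
stop 0
grip 1216 [ 0.3916 -0.2389] [0.0407 0.0401] 34.1 z 0.0692
skirt 1483 ((0.3917064964771271, -0.23850201070308685), 0.03855655714869499) ((0.3914445638656616, -0.23844289779663086), (0.0749237984418869, 0.07639367133378983), 117.01500701904297)
stripe 340 [ 0.394  -0.2353] ang -144.64 len [1.90e-05 5.62e-04]
```

Call:
{"fn": "move_arm", "kwargs": {"series": [[[-1.3,-1.3,-2,-1.5,2.2,3.2,0.9],[-1.3,-1.2,-3,0,0,0,0.9],[0,0,-3,0,0,0,0.9],[0,0,-2,0,0,0,0.9],[0,0,0,0,0,0,0.9]]]}}

```text
clock: 6.75
eef_pos: [0.4001, -0.2354, 0.1264]
tool_rot: [0.469, 0.883, 0.005, 0.006]
ft_force: [0.3, 0.1, -0.6]
grip_width: 0.0772
```

```bash
python3 - <<'E'
from b import *
o=st();p,d,P,r,M=snap('wrist','w6.png')
print(R.from_quat(o['tool_rot']).as_matrix().round(3));cap(p,P)
E
```

```text
t 6.75 tcp [ 0.4001 -0.2354  0.1264] q [0.469 0.883 0.005 0.006] j [-0.539  0.216 -0.247  1.097  0.011  0.438] F [ 0.3  0.1 -0.6] w 0.07722846236224312
[[-0.56   0.829  0.015]
 [ 0.829  0.56   0.004]
 [-0.005  0.014 -1.   ]]
grip 2392 [ 0.3916 -0.2388] [0.0413 0.0404] 34.55 z 0.0692
skirt 2517 ((0.39160993695259094, -0.23847125470638275), 0.03850172460079193) ((0.39133113622665405, -0.23837660253047943), (0.0751807764172554, 0.07624120265245438), 119.23778533935547)
stripe 412 [ 0.4022 -0.2301] ang -148.61 len [1.0e-05 2.8e-04]
```

View pics/w6.png

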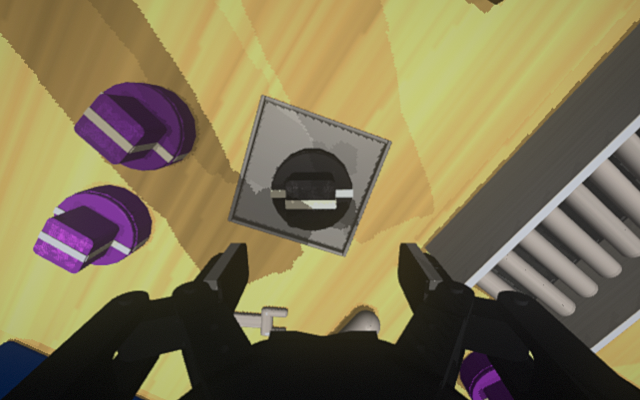

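Call:
{"fn": "move_arm", "kwargs": {"series": [[[-0.9,-0.3,-1,-0.2,0.9,0.4,0.9],[0,0,-2.5,0,0,0,0.9],[0,0,-2.2,0,0,0,0.9],[0,0,-1,0,0,0,0.9],[0,0,0,0,0,0,0.9]]]}}

```text
clock: 7.3
eef_pos: [0.3987, -0.2398, 0.0642]
tool_rot: [0.464, 0.886, -0.0, 0.007]
ft_force: [0.2, -0.1, 0.9]
grip_width: 0.0769
```

Call:
{"fn": "move_arm", "kwargs": {"series": [[[-0.7,0.1,-0.5,0,0.5,0,0.9],[-0.2,0,-1,0,0,0,0.9],[-0.1,0,-0.8,0,0,0,0.9],[0,0,-0.3,0,0,0,0.9],[0,0,0,0,0,0,0.9]]]}}

```text
clock: 7.8
eef_pos: [0.39, -0.24, 0.0391]
tool_rot: [0.464, 0.886, -0.003, 0.005]
ft_force: [0.2, -0.3, -0.3]
grip_width: 0.0769
```

Call:
{"fn": "move_arm", "kwargs": {"series": [[[0.1,0.1,-0.2,0,0,0,0.9],[0,0,0,0,0,0,0],[0,0,0,0,0,0,0],[0,0,0,0,0,0,0],[0,0,0,0,0,0,0]]]}}

```text
clock: 8.3
eef_pos: [0.3919, -0.2394, 0.038]
tool_rot: [0.464, 0.886, -0.003, 0.006]
ft_force: [0.6, -0.4, -2.0]
grip_width: 0.038
```

```bash
python3 - <<'E'
from b import *
o=st();p,d,P,r,M=snap('wrist','w7.png')
print(R.from_quat(o['tool_rot']).as_matrix().round(3));cap(p,P)
E
```

```text
t 8.3 tcp [ 0.3919 -0.2394  0.038 ] q [ 0.464  0.886 -0.003  0.006] j [-0.545  0.305 -0.39   0.863 -0.005  0.419] F [ 0.6 -0.4 -2. ] w 0.037977446351414736
[[-0.57   0.821  0.008]
 [ 0.821  0.57  -0.011]
 [-0.013  0.001 -1.   ]]
grip 6221 [ 0.392  -0.2386] [0.0653 0.0408] 34.48 z 0.0692
skirt 4252 ((0.39097845554351807, -0.23779886960983276), 0.03841523453593254) ((0.3904532194137573, -0.23687295615673065), (0.07151732593774796, 0.0757344588637352), 131.15829467773438)
stripe 533 [ 0.3561 -0.1895] ang 114.25 len [0.000191 0.000612]
```

View pics/w7.png

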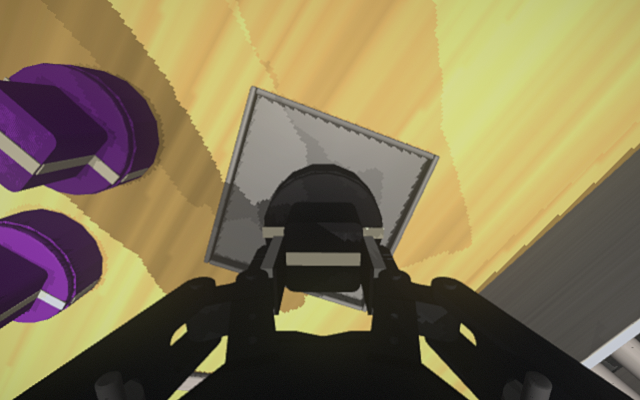

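Call:
{"fn": "move_arm", "kwargs": {"series": [[[0,0,3,0,0,0,0],[0,0,4.5,0,0,0,0],[0,0,4.5,0,0,0,0],[0,0,4.5,0,0,0,0],[0,0,3,0,0,0,0]]]}}

```text
clock: 8.85
eef_pos: [0.3842, -0.2347, 0.2322]
tool_rot: [0.464, 0.886, -0.002, -0.004]
ft_force: [0.2, -0.6, -2.5]
grip_width: 0.038
```

Call:
{"fn": "move_arm", "kwargs": {"series": [[[2,2.5,1,0,0,-4,0],[3,3.5,0,0,0,-5,0],[3,3.5,0,0,0,-5,0],[3,3.5,0,0,0,-5,0],[3,3.5,0,0,0,-5,0]]]}}

```text
clock: 9.35
eef_pos: [0.5275, -0.0702, 0.2491]
tool_rot: [0.649, 0.761, -0.003, 0.002]
ft_force: [1.1, -1.5, -2.3]
grip_width: 0.0381
```

Call:
{"fn": "move_arm", "kwargs": {"series": [[[3,3.8,0,0,0,-4,0],[3,3.8,0,0,0,-4,0],[2.5,3.5,0,0,0,-4,0],[1.2,1.5,0,0,0,-1.5,0],[0,0,0,0,0,0,0]]]}}

```text
clock: 9.85
eef_pos: [0.629, 0.0675, 0.2434]
tool_rot: [0.735, 0.678, -0.005, -0.0]
ft_force: [-0.4, -0.1, -1.6]
grip_width: 0.0382
```

```bash
python3 - <<'E'
from b import *
o=st();p,d,P,r,M=snap('wrist','w8.png');np.savez('pics/w8.npz',p=p,P=P)
print(R.from_quat(o['tool_rot']).as_matrix().round(3));can(p,P)
E
```

```text
t 9.85 tcp [0.629  0.0675 0.2434] q [ 0.735  0.678 -0.005 -0.   ] j [ 0.11   0.519  0.506  1.566 -0.005  1.762] F [-0.4 -0.1 -1.6] w 0.03821229666560721
[[ 0.081  0.997 -0.007]
 [ 0.997 -0.081 -0.006]
 [-0.007 -0.007 -1.   ]]
cantop 7710 [0.6321 0.0703] [0.1274 0.1298] 85.95 z 0.1289
neck 73 ((0.6374825239181519, 0.0906788632273674), 0.022641438990831375) ((0.6302993297576904, 0.07030174136161804), (0.059823665767908096, 0.06517894566059113), 125.46862030029297)
marks 335 [0.6272 0.0754] ang 172.69 len [3.800e-05 2.314e-03]
stop 1353 [0.6363 0.1391] [0.0168 0.1508] 89.09 z 0.0941
```

View pics/w8.png

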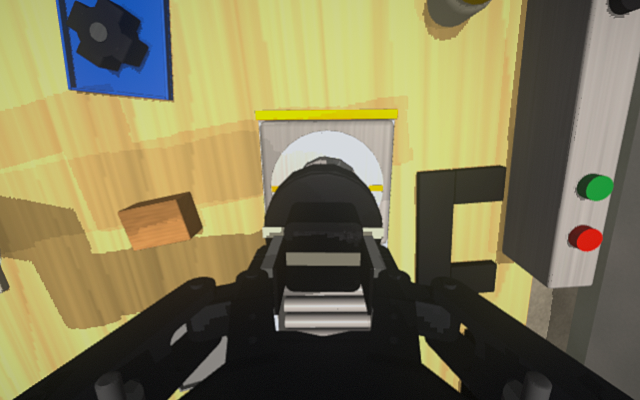

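Call:
{"fn": "move_arm", "kwargs": {"series": [[[0.3,0,-1.2,0.3,-0.4,0,0],[0,0,-1.5,0,0,0,0],[0,0,-1,0,0,0,0],[0,0,0,0,0,0,0],[0,0,0,0,0,0,0]]]}}

```text
clock: 10.4
eef_pos: [0.628, 0.0618, 0.2047]
tool_rot: [0.736, 0.677, -0.003, -0.001]
ft_force: [-0.0, 0.2, -0.4]
grip_width: 0.0375
```

```bash
python3 - <<'E'
from b import *
o=st();print(R.from_quat(o['tool_rot']).as_matrix().round(3))
p,d,P,r,M=snap('scene','s9.png')
cv2.imwrite('pics/s9z.png',cv2.cvtColor(cv2.resize(p[150:290,230:390],None,fx=4,fy=4,interpolation=cv2.INTER_CUBIC),cv2.COLOR_RGB2BGR))
E
```

```text
t 10.4 tcp [0.628  0.0618 0.2047] q [ 0.736  0.677 -0.003 -0.001] j [ 0.1    0.516  0.403  1.463 -0.003  1.755] F [-0.   0.2 -0.4] w 0.03751762385073547
[[ 0.085  0.996 -0.005]
 [ 0.996 -0.085 -0.003]
 [-0.004 -0.005 -1.   ]]
```

View pics/s9z.png

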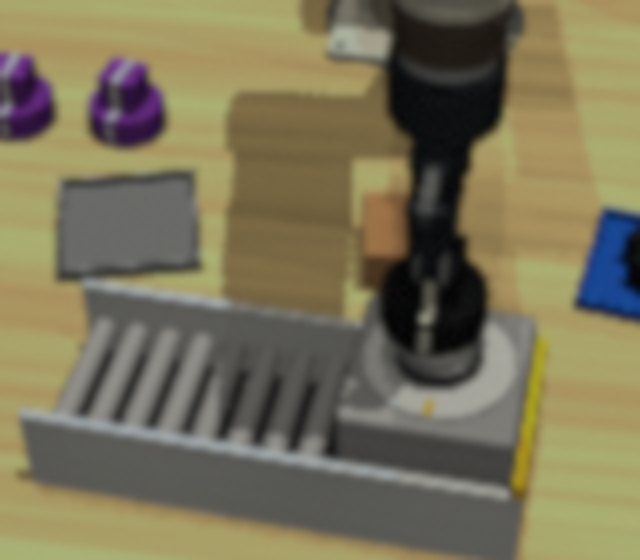

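Call:
{"fn": "move_arm", "kwargs": {"series": [[[0.4,0.6,0,0,0,0,0],[0,0,0,0,0,0,0],[0,0,-0.4,0,0,0,0],[0,0,-0.3,0,0,0,0],[0,0,0,0,0,0,0]]]}}

```text
clock: 10.95
eef_pos: [0.6336, 0.0682, 0.1999]
tool_rot: [0.737, 0.676, -0.001, 0.001]
ft_force: [0.3, 0.6, -2.9]
grip_width: 0.0379
```

Call:
{"fn": "move_arm", "kwargs": {"series": [[[-0.15,0,-0.4,0,0,0.4,0],[0,0,-0.3,0,0,0,0],[0,0,-0.3,0,0,0,0],[0,0,-0.2,0,0,0,0],[0,0,0,0,0,0,0]]]}}

```text
clock: 11.45
eef_pos: [0.6315, 0.0681, 0.1863]
tool_rot: [0.734, 0.679, -0.002, 0.001]
ft_force: [-0.8, -0.4, -2.2]
grip_width: 0.0382
```

Call:
{"fn": "move_arm", "kwargs": {"series": [[[0,0,-0.1,0,0,0,0],[0,0,-0.1,0,0,0,0],[0,0,-0.1,0,0,0,0],[0,0,0,0,0,0,0],[0,0,0,0,0,0,0]]]}}

```text
clock: 11.95
eef_pos: [0.6319, 0.0682, 0.1842]
tool_rot: [0.734, 0.679, -0.001, 0.001]
ft_force: [-0.8, -0.2, -1.5]
grip_width: 0.0377
```

Call:
{"fn": "move_arm", "kwargs": {"series": [[[0,0,-0.15,0,0,0,0],[0,0,-0.1,0,0,0,0],[0,0,0,0,0,0,0.1],[0,0,0,0,0,0,0.7],[0,0,0,0,0,0,0.9]]]}}

```text
clock: 12.45
eef_pos: [0.6327, 0.0683, 0.1839]
tool_rot: [0.734, 0.679, 0.0, 0.002]
ft_force: [0.1, 0.0, 0.4]
grip_width: 0.066
```

```bash
python3 - <<'E'
from b import *
o=st();p,d,P,r,M=snap('wrist','w10.png')
print(R.from_quat(o['tool_rot']).as_matrix().round(3))
p,d,P,r,M=snap('scene','s10.png')
cv2.imwrite('pics/s10z.png',cv2.cvtColor(cv2.resize(p[150:290,230:390],None,fx=4,fy=4,interpolation=cv2.INTER_CUBIC),cv2.COLOR_RGB2BGR))
E
```

```text
t 12.45 tcp [0.6327 0.0683 0.1839] q [0.734 0.679 0.    0.002] j [ 0.109  0.525  0.364  1.406 -0.003  1.757] F [0.1 0.  0.4] w 0.06595188135327405
[[ 0.077  0.997  0.003]
 [ 0.997 -0.077 -0.002]
 [-0.002  0.004 -1.   ]]
```

View pics/w10.png

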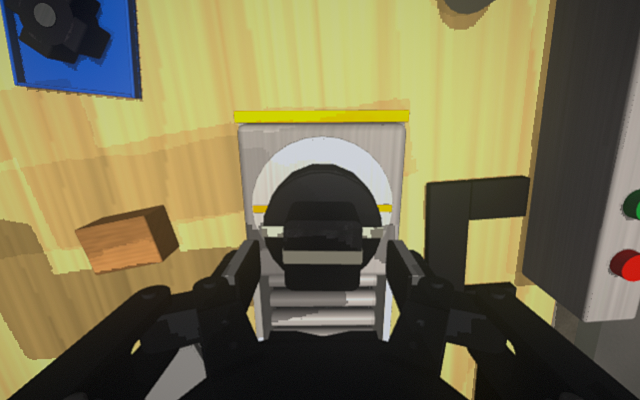

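View pics/s10z.png

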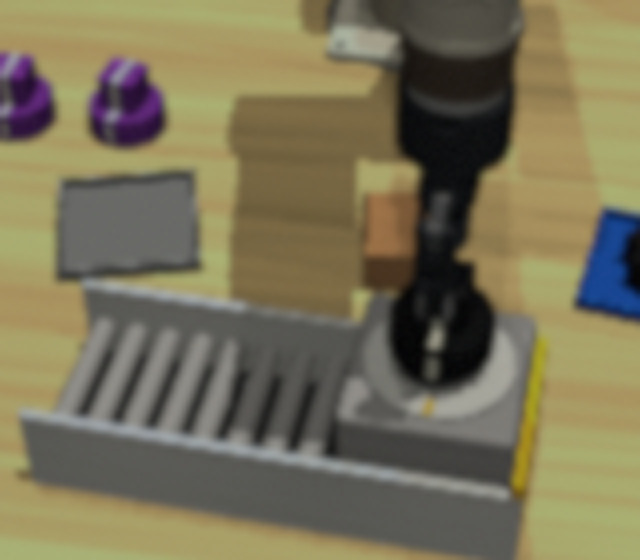

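```bash
cat > c.py <<'E'
from b import *
def seat(n='x',zlo=.175,zhi=.23,cx=.632,cy=.068):
  for cam in ('wrist','scene','top'):
    p,d,P,r,M=snap(cam,f'{n}_{cam}.png');x,y,z=P[...,0],P[...,1],P[...,2]
    C=(np.hypot(x-cx,y-cy)<.045)
    g=C&(np.hypot(x-cx,y-cy)<.017)&(z>.19)&(z<.222)
    print(cam,'grip top z',np.median(z[g]).round(4) if g.any() else None,g.sum())
    s=C&(z>.165)&(z<.186)
    if g.sum()>50:
        A=np.c_[P[g][:,:2],np.ones(g.sum())]; zz=P[g][:,2]; k=abs(zz-np.median(zz))<.004
        co=np.linalg.lstsq(A[k],zz[k],rcond=None)[0];print('  slope',co[:2].round(3))
    if s.sum()>20: circ(P,s,'  plate')
E
python3 - <<'E'
from c import *
st();seat('a')
E
```

```text
t 12.55 tcp [0.6326 0.0683 0.1839] q [0.734 0.679 0.    0.002] j [ 0.109  0.525  0.364  1.406 -0.003  1.757] F [-0.6  0.4  0.2] w 0.0766049381171994
wrist grip top z 0.2151 3052
  slope [-0.     0.012]
  plate 5092 ((0.6324856281280518, 0.07097262889146805), 0.03841809183359146) ((0.6324093341827393, 0.07062561064958572), (0.07439692318439484, 0.0762401595711708), 87.49691772460938)
scene grip top z 0.2145 23
  plate 317 ((0.6342243552207947, 0.06824269145727158), 0.03886278346180916) ((0.6335748434066772, 0.06775958091020584), (0.07467641681432724, 0.07796356081962585), 88.51856231689453)
top grip top z None 0
```

The cap is level and seated about 29 mm above neck_top. It is released and the stripe is in line with the marks. I take it again loosely and start anticlockwise.

Call:
{"fn": "move_arm", "kwargs": {"series": [[[0,0,0,0,0,0,0.9],[0,0,0,0,0,0,0.9],[0,0,0,0,0,0,0.48],[0,0,0,0,0,0,0.48],[0,0,0,0,0,0,0.48]]]}}

```text
clock: 13.2
eef_pos: [0.6325, 0.0683, 0.1838]
tool_rot: [0.734, 0.679, 0.0, 0.002]
ft_force: [-0.2, 0.2, -0.1]
grip_width: 0.0411
```

Call:
{"fn": "move_arm", "kwargs": {"series": [[[0,0,0,0,0,6,0.48],[0,0,0,0,0,6,0.48],[0,0,0,0,0,6,0.48],[0,0,0,0,0,6,0.48],[0,0,0,0,0,6,0.48]]]}}

```text
clock: 13.7
eef_pos: [0.6324, 0.0684, 0.1837]
tool_rot: [0.525, 0.851, 0.001, 0.002]
ft_force: [-0.7, 0.5, -0.6]
grip_width: 0.0408
```

Call:
{"fn": "move_arm", "kwargs": {"series": [[[0,0,0,0,0,5,0.48],[0,0,0,0,0,5,0.48],[0,0,0,0,0,5,0.48],[0,0,0,0,0,5,0.48],[0,0,0,0,0,0,0.48]]]}}

```text
clock: 14.2
eef_pos: [0.6324, 0.0684, 0.1837]
tool_rot: [0.362, 0.932, 0.001, 0.001]
ft_force: [-0.3, 0.1, 0.2]
grip_width: 0.0408
```

```bash
python3 - <<'E'
from c import *
st();seat('b')
E
```

```text
t 14.2 tcp [0.6324 0.0684 0.1837] q [0.362 0.932 0.001 0.001] j [0.107 0.524 0.362 1.405 0.    0.848] F [-0.3  0.1  0.2] w 0.04080383857638275
wrist grip top z 0.2151 3076
  slope [-0.007  0.006]
  plate 4355 ((0.6303051710128784, 0.07067317515611649), 0.03852060064673424) ((0.6314099431037903, 0.06965355575084686), (0.07384684681892395, 0.07629010826349258), 144.3299102783203)
scene grip top z 0.2147 64
  slope [-0.014  0.029]
  plate 290 ((0.6344467401504517, 0.06707598268985748), 0.038597870618104935) ((0.6345080137252808, 0.06708996742963791), (0.0745510458946228, 0.07516489177942276), 36.06792068481445)
top grip top z None 0
```

View pics/b_wrist.png

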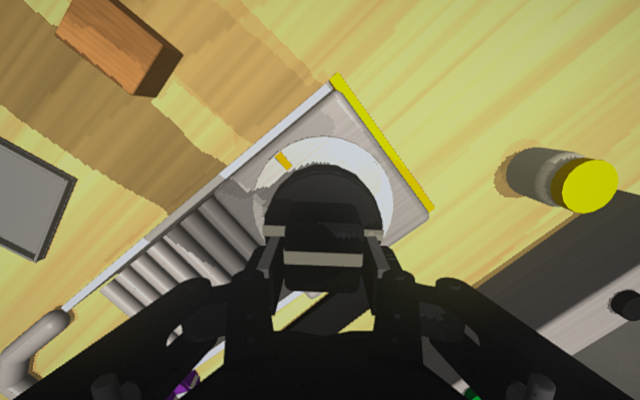

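The cap turns with the fingers and has not dropped yet (grip top still at 0.215). I continue in smaller steps.

Call:
{"fn": "move_arm", "kwargs": {"series": [[[0,0,0,0,0,4,0.48],[0,0,0,0,0,4,0.48],[0,0,0,0,0,4,0.48],[0,0,0,0,0,4,0.48],[0,0,0,0,0,0,0.48]]]}}

```text
clock: 14.85
eef_pos: [0.6319, 0.0681, 0.1833]
tool_rot: [0.227, 0.974, 0.001, 0.001]
ft_force: [-0.8, -0.2, -0.3]
grip_width: 0.0411
```

```bash
cat > d.py <<'E'
from c import *
st()
p,d,P,r,M=snap('wrist','last.png');x,y,z=P[...,0],P[...,1],P[...,2]
g=(np.hypot(x-.632,y-.068)<.017)&(z>.18)&(z<.222);print('grip z',np.median(z[g]).round(4),g.sum())
E
python3 d.py
```

```text
t 14.85 tcp [0.6319 0.0681 0.1833] q [0.227 0.974 0.001 0.001] j [1.070e-01 5.250e-01 3.620e-01 1.406e+00 1.000e-03 5.660e-01] F [-0.8 -0.2 -0.3] w 0.04105438207825559
grip z 0.2061 2786
```

The cap has dropped 9 mm (the click). I follow it down and turn clockwise.

Call:
{"fn": "move_arm", "kwargs": {"series": [[[0,0,-0.4,0,0,0,0.48],[0,0,-0.4,0,0,0,0.48],[0,0,0,0,0,-5,0.48],[0,0,0,0,0,-7,0.48],[0,0,0,0,0,-7,0.48]]]}}

```text
clock: 15.4
eef_pos: [0.6347, 0.0684, 0.1804]
tool_rot: [0.395, 0.919, 0.002, 0.006]
ft_force: [0.6, -0.0, -0.1]
grip_width: 0.041
```

Call:
{"fn": "move_arm", "kwargs": {"series": [[[0,0,0,0,0,-7,0.48],[0,0,0,0,0,-7,0.48],[0,0,0,0,0,-7,0.48],[0,0,0,0,0,-7,0.48],[0,0,0,0,0,-7,0.48]]]}}

```text
clock: 15.9
eef_pos: [0.6344, 0.068, 0.1796]
tool_rot: [0.665, 0.746, -0.001, 0.007]
ft_force: [-0.7, 0.1, -0.0]
grip_width: 0.0413
```

```bash
python3 d.py
```

```text
t 15.9 tcp [0.6344 0.068  0.1796] q [ 0.665  0.746 -0.001  0.007] j [ 0.112  0.526  0.354  1.391 -0.011  1.568] F [-0.7  0.1 -0. ] w 0.041252945421044684
grip z 0.2052 2835
```

Call:
{"fn": "move_arm", "kwargs": {"series": [[[-0.25,0,-0.3,0,0.5,-7,0.48],[0,0,-0.2,0,0,-7,0.48],[0,0,0,0,0,-7,0.48],[0,0,0,0,0,-7,0.48],[0,0,0,0,0,-7,0.48]]]}}

```text
clock: 16.45
eef_pos: [0.6327, 0.0685, 0.1749]
tool_rot: [0.864, 0.503, -0.004, 0.003]
ft_force: [0.2, -0.5, 0.2]
grip_width: 0.0411
```

```bash
python3 d.py
```

```text
t 16.45 tcp [0.6327 0.0685 0.1749] q [ 0.864  0.503 -0.004  0.003] j [ 0.112  0.535  0.357  1.397 -0.009  2.201] F [ 0.2 -0.5  0.2] w 0.041107600355706334
grip z 0.2033 2902
```

Call:
{"fn": "move_arm", "kwargs": {"series": [[[0,0,0,0,0,-7,0.48],[0,0,0,0,0,-7,0.48],[0,0,0,0,0,-7,0.48],[0,0,0,0,0,-5,0.48],[0,0,0,0,0,-5,0.48]]]}}

```text
clock: 17.0
eef_pos: [0.6323, 0.0686, 0.1732]
tool_rot: [0.968, 0.249, -0.005, 0.002]
ft_force: [-0.4, -0.1, 0.4]
grip_width: 0.0409
```

```bash
python3 d.py
```

```text
t 17.0 tcp [0.6323 0.0686 0.1732] q [ 0.968  0.249 -0.005  0.002] j [ 0.11   0.54   0.361  1.401 -0.005  2.749] F [-0.4 -0.1  0.4] w 0.04088805419542893
grip z 0.2017 2922
```

The wrist is near its limit with about 20° to go, so I take a fresh grip a quarter turn round.

Call:
{"fn": "move_arm", "kwargs": {"series": [[[0,0,0,0,0,0,0.9],[0,0,0,0,0,0,0.9],[0,0,0,0,0,0,0.9],[0,0,0,0,0,5,0.9],[0,0,0,0,0,8,0.9]]]}}

```text
clock: 17.55
eef_pos: [0.6324, 0.0685, 0.1729]
tool_rot: [0.931, 0.365, -0.005, 0.002]
ft_force: [0.7, -0.3, 0.4]
grip_width: 0.0768
```

Call:
{"fn": "move_arm", "kwargs": {"series": [[[0,0,0,0,0,8,0.9],[0,0,0,0,0,8,0.9],[0,0,0,0,0,8,0.9],[0,0,0,0,0,8,0.9],[0,0,0,0,0,8,0.9]]]}}

```text
clock: 18.05
eef_pos: [0.6325, 0.0687, 0.1731]
tool_rot: [0.738, 0.675, -0.004, 0.004]
ft_force: [-0.0, -0.1, 0.6]
grip_width: 0.077
```

Call:
{"fn": "move_arm", "kwargs": {"series": [[[0,0,0,0,0,8,0.9],[0,0,0,0,0,8,0.9],[0,0,0,0,0,8,0.9],[0,0,0,0,0,8,0.9],[0,0,0,0,0,0,0.9]]]}}

```text
clock: 18.55
eef_pos: [0.6326, 0.0688, 0.1733]
tool_rot: [0.51, 0.86, -0.002, 0.005]
ft_force: [0.8, 0.0, -0.1]
grip_width: 0.0765
```

```bash
python3 d.py
```

```text
t 18.55 tcp [0.6326 0.0688 0.1733] q [ 0.51   0.86  -0.002  0.005] j [ 0.113  0.527  0.339  1.377 -0.009  1.183] F [ 0.8  0.  -0.1] w 0.07647467214395134
grip z 0.2016 2923
```

View pics/last.png

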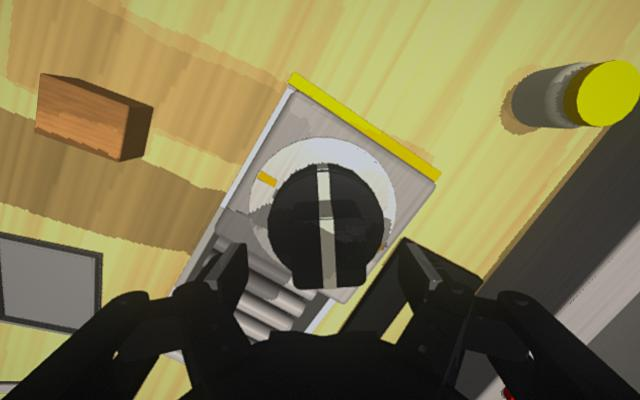

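The stripe is now square to the jaws, so the quarter-turn regrip is aligned. I close loosely and turn on.

Call:
{"fn": "move_arm", "kwargs": {"series": [[[0,0,0,0,0,0,0.48],[0,0,0,0,0,0,0.48],[0,0,0,0,0,0,0.48],[0,0,0,0,0,-5,0.48],[0,0,0,0,0,-5,0.48]]]}}

```text
clock: 19.1
eef_pos: [0.6325, 0.0689, 0.1733]
tool_rot: [0.588, 0.809, -0.003, 0.005]
ft_force: [-0.9, -1.2, 1.1]
grip_width: 0.041
```

Call:
{"fn": "move_arm", "kwargs": {"series": [[[0,0,0,0,0,-5,0.48],[0,0,0,0,0,-5,0.48],[0,0,0,0,0,-4,0.48],[0,0,0,0,0,-4,0.48],[0,0,0,0,0,0,0.48]]]}}

```text
clock: 19.6
eef_pos: [0.6311, 0.0686, 0.1739]
tool_rot: [0.708, 0.706, -0.005, 0.004]
ft_force: [-0.1, -1.0, -0.8]
grip_width: 0.0414
```

```bash
python3 d.py; python3 -c "
from h import *
print(bot.get_obs()['ft_torque'])"
```

```text
t 19.6 tcp [0.6311 0.0686 0.1739] q [ 0.708  0.706 -0.005  0.004] j [ 0.115  0.531  0.347  1.39  -0.013  1.689] F [-0.1 -1.  -0.8] w 0.041444789457497556
grip z 0.2012 2888
[-0.06551792 -0.04956434  1.61019668]
```

View pics/last.png

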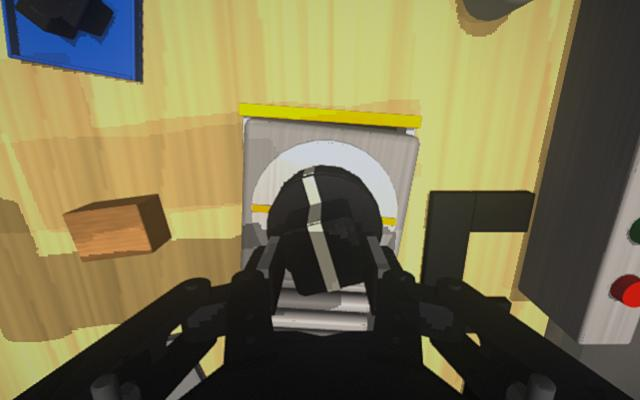

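The torque has risen to 1.6 N m and the cap lags the fingers, so it is at the home stop. I ease off, let go and retreat.

Call:
{"fn": "move_arm", "kwargs": {"series": [[[0.1,0,0,0,0,7,0.48],[0,0,0,0,0,4,0.48],[0,0,0,0,0,0,0.9],[0,0,0,0,0,0,0.9],[0,0,0,0,0,0,0.9]]]}}

```text
clock: 20.15
eef_pos: [0.6318, 0.0684, 0.1737]
tool_rot: [0.637, 0.771, -0.005, 0.004]
ft_force: [0.8, 0.3, -0.4]
grip_width: 0.0768
```

```bash
python3 d.py; python3 -c "
from h import *
print(bot.get_obs()['ft_torque'])"
```

```text
t 20.15 tcp [0.6318 0.0684 0.1737] q [ 0.637  0.771 -0.005  0.004] j [ 0.114  0.531  0.346  1.388 -0.013  1.496] F [ 0.8  0.3 -0.4] w 0.07679582811947908
grip z 0.2011 2896
[-0.01534101 -0.0309263   0.01712586]
```

Call:
{"fn": "move_arm", "kwargs": {"series": [[[0,0,1,0,0,0,0.9],[0,0,3,0,0,0,0.9],[0,0,4,0,0,0,0.9],[-3,-3,4,0,0,0,0.9],[-4,-4,2,0,0,0,0.9]]]}}

```text
clock: 20.7
eef_pos: [0.5702, 0.0099, 0.3042]
tool_rot: [0.636, 0.772, -0.008, 0.001]
ft_force: [1.3, -0.6, -0.1]
grip_width: 0.0765
```

Call:
{"fn": "move_arm", "kwargs": {"series": [[[-4,-4,0,0,0,0,0.9],[-4,-4,0,0,0,0,0.9],[-4,-4,0,0,0,0,0.9],[-4,-4,0,0,0,0,0.9],[0,0,0,0,0,0,0.9]]]}}

```text
clock: 21.2
eef_pos: [0.4236, -0.1373, 0.3129]
tool_rot: [0.638, 0.77, -0.005, 0.009]
ft_force: [-0.5, 0.4, 0.4]
grip_width: 0.0771
```

```bash
python3 - <<'E'
from c import *
st()
for cam in('scene','top'):
    p,d,P,r,M=snap(cam,f'e_{cam}.png');x,y,z=P[...,0],P[...,1],P[...,2];print(cam)
    L=(x>.54)&(x<.72)&(y>-.03)&(y<.16)
    rect(P,L&(z>.122)&(z<.135)&(y<.1365),'cantop')
    g=L&(z>.19)&(z<.215);rect(P,g,'grip');k=g&(np.hypot(x-.632,y-.068)<.016);print('ztop',np.median(z[k]),k.sum())
    circ(P,L&(z>.158)&(z<.175)&(np.hypot(x-.632,y-.068)<.05),'plate')
    zz=z[k];A=np.c_[P[k][:,:2],np.ones(k.sum())];print('slope',np.linalg.lstsq(A,zz,rcond=None)[0][:2])
p=cv2.imread('pics/e_top.png');cv2.imwrite('pics/etz.png',cv2.resize(p[110:210,255:415],None,fx=5,fy=5,interpolation=cv2.INTER_CUBIC))
E
```

```text
t 21.2 tcp [ 0.4236 -0.1373  0.3129] q [ 0.638  0.77  -0.005  0.009] j [-0.302  0.099  0.103  1.563 -0.016  1.081] F [-0.5  0.4  0.4] w 0.07708073163112769
scene
cantop 910 [0.6333 0.0654] [0.1296 0.1336] 83.49 z 0.1282
grip 186 [0.6332 0.0647] [0.0438 0.0404] 24.38 z 0.2002
ztop 0.20074095610271125 70
plate 261 ((0.6360336542129517, 0.06487911194562912), 0.03883630037307739) ((0.6349438428878784, 0.06516373157501221), (0.07460477203130722, 0.0769801065325737), 87.64152526855469)
slope [-0.0073836 -0.0233664]
top
cantop 1441 [0.6305 0.0657] [0.1296 0.1307] 83.82 z 0.1289
grip 272 [0.6316 0.0653] [0.0412 0.0408] 23.47 z 0.2007
ztop 0.20115261412401542 123
plate 383 ((0.6316067576408386, 0.0653376579284668), 0.038592007011175156) ((0.6313045620918274, 0.06515274941921234), (0.07537683844566345, 0.07598047703504562), 102.57160186767578)
slope [ 0.02654565 -0.02580514]
```

View pics/etz.png

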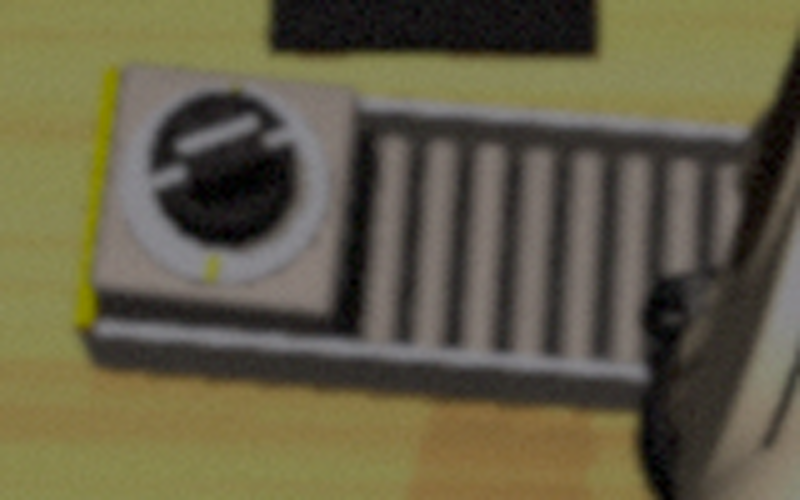

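```bash
python3 -c "
from h import *
print(bot.job_done());st()"
```

```text
the job is handed in; nothing more can be done
None
the job is handed in; nothing more can be done
```

The job is done and handed in at about 21 s of the 72 s allowed; the hand-in gave no verdict, so these are my own checks.

- **Canister:** I pushed it along the rollers until it stalled on the yellow stop. The final tightening against the thread stop turned it about 2.4° in its guides and moved its centre back about 2 mm. It now lies at about y = 0.113 m in the frame of line, against the 0.107 m limit.
- **Setting the cap:** I took it from the grey tray and set it on the neck with its stripe on the marks, then let go. It stood level, about 29–30 mm above neck_top.
- **Thread start:** I took it again loosely and backed it off anticlockwise. It dropped 9 mm after roughly 52–68°.
- **Turning home:** I turned it clockwise with one fresh grip a quarter turn round, until the stop showed as 1.6 N m at the wrist. After easing off and letting go, its top measured 14.0 mm lower than when it rested on the thread. That puts it about 16.0 mm above neck_top, against the 16.9 mm limit.

At the last check the cap was within about 1–2 mm of the neck axis. It read level to about 0.02–0.04 rad, mostly picture noise. The scene and top cameras agreed on its position to about 2 mm. The gripper was clear of everything, and I kept it away from the bystanders and purple look-alikes. I did not measure their positions at the end.

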